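# Rack the optic moulds in order of size

## Task

Put the four brass optic moulds back in the mould stand in order of size, each hanging upright by its collar in the ring plate whose hole fits it, with the collar fully down on the plate. Leave the little green glass bottle standing where it is.

Things in the scene. Friction and masses are not known exactly. Their poses are not given: they have to be found in the camera images.
- mould_1: the smallest of four round brass optic moulds (ribbed open cups), standing on its foot. From the foot (16 mm across) the body widens to 29 mm; a collar 39 mm across, 5 mm thick, has its underside 30 mm above the foot; above it a straight barrel 34 mm across, 26 mm high (grip here), ends at the rim, 61 mm above the foot. Origin: centre of the foot's underside, z up.
- mould_2: the second smallest of four round brass optic moulds (ribbed open cups), standing on its foot. From the foot (25 mm across) the body widens to 38 mm; a collar 48 mm across, 5 mm thick, has its underside 34 mm above the foot; above it a straight barrel 43 mm across, 26 mm high (grip here), ends at the rim, 65 mm above the foot. Origin: centre of the foot's underside, z up.
- mould_3: the second largest of four round brass optic moulds (ribbed open cups), standing on its foot. From the foot (34 mm across) the body widens to 47 mm; a collar 57 mm across, 5 mm thick, has its underside 38 mm above the foot; above it a straight barrel 52 mm across, 26 mm high (grip here), ends at the rim, 69 mm above the foot. Origin: centre of the foot's underside, z up.
- mould_4: the largest of four round brass optic moulds (ribbed open cups), standing on its foot. From the foot (43 mm across) the body widens to 56 mm; a collar 66 mm across, 5 mm thick, has its underside 42 mm above the foot; above it a straight barrel 61 mm across, 26 mm high (grip here), ends at the rim, 73 mm above the foot. Origin: centre of the foot's underside, z up.
- ring_1: the ring plate of the mould stand with the smallest hole: aluminium, fixed, 86 mm across the row by 52.5 mm along it, 5 mm thick, with a 32 mm through hole where mould_1 hangs by its collar. Origin: centre of the hole at the plate's top face, 64 mm above the worktop; z up, y along the row towards the larger holes, x across it.
- ring_2: the ring plate of the mould stand with the second smallest hole: aluminium, fixed, 86 mm across the row by 61.5 mm along it, 5 mm thick, with a 41 mm through hole where mould_2 hangs by its collar. Origin: centre of the hole at the plate's top face, 64 mm above the worktop; z up, y along the row towards the larger holes, x across it.
- ring_3: the ring plate of the mould stand with the second largest hole: aluminium, fixed, 86 mm across the row by 70.5 mm along it, 5 mm thick, with a 50 mm through hole where mould_3 hangs by its collar. Origin: centre of the hole at the plate's top face, 64 mm above the worktop; z up, y along the row towards the larger holes, x across it.
- ring_4: the ring plate of the mould stand with the largest hole: aluminium, fixed, 86 mm across the row by 79.5 mm along it, 5 mm thick, with a 59 mm through hole where mould_4 hangs by its collar. Origin: centre of the hole at the plate's top face, 64 mm above the worktop; z up, y along the row towards the larger holes, x across it.
- stand: the mould stand, fixed, at any angle on the worktop: dark steel frame on four legs, 86 by 270 mm, with the four ring plates in a row graded by hole size, 64 mm high. Origin: centre of its footprint at worktop height; y along the row towards the larger holes, z up. Barrels of seated moulds stand 20 mm apart; fingers that close across the row (along x) have free room.
- decanter: a little green glass bottle with a ball stopper, 32 mm across and 92 mm high, standing loose among the moulds; it is to be left standing where it is. Origin: centre of its underside.
Things that resemble listed ones, but are neither listed nor needed, are in the scene too. Leave any red look-alike of the mould_1 alone. What is shaped like the mould_3 but pink is not meant.

How it is judged:
At the end, for the whole second after the job is handed in: Each mould hangs in the ring plate of its own size: foot centre within 8 mm of the hole's axis seen from above, collar down on the plate to within 4 mm, upright within 0.1 rad, at rest; the glass bottle is upright within 0.2 rad and within 30 mm of where it stood (horizontal distance between mould_1 and ring_1 below 0.008 m and z of mould_1 in the frame of ring_1 between -0.034 and -0.026 m and angle between each of mould_1, mould_2, mould_3, mould_4's own z axis and vertical below 0.1 rad and linear speed of each of mould_1, mould_2, mould_3, mould_4 below 0.02 m/s and horizontal distance between mould_2 and ring_2 below 0.008 m and z of mould_2 in the frame of ring_2 between -0.038 and -0.03 m and horizontal distance between mould_3 and ring_3 below 0.008 m and z of mould_3 in the frame of ring_3 between -0.042 and -0.034 m and horizontal distance between mould_4 and ring_4 below 0.008 m and z of mould_4 in the frame of ring_4 between -0.046 and -0.038 m and distance of decanter from where it was at the start of the episode below 0.03 m and angle between decanter's own z axis and vertical below 0.2 rad); the robot touches nothing.
It fails at once if the glass bottle is knocked over or pushed away (angle between decanter's own z axis and vertical above 0.5 rad or distance of decanter from where it was at the start of the episode above 0.05 m).
It also fails if it takes over 109 s, if anything falls off the work surface, if the arm or the gripper's body presses on something with over 40 N, if the wrist force passes 120 N, or if a joint passes its speed limit or range.

## Robot

A 6-joint arm with a two-finger parallel gripper is mounted at the origin on a cart in front of the work surface, level with it; the furniture and walls round the work are solid. World frame = base frame: x ahead of the robot, y to its left, z up, the work surface at z = 0. Lengths are in m, angles in rad, forces in N, time in s.
With the tool pointing down it reaches from about 0.325 to 0.85 m from the base axis. Payload 15.5 kg.
Tool frame: the origin (TCP) lies on the mounting face of the last link; the fingertips stand 191 mm ahead of it and the grasp point (between the pads) lies 172 mm ahead of it; z points along the fingers, y is the line along which they close (so a half turn about z gives the same grasp; the last joint's range is limited). The gripper opens to 91 mm and grips with 3 to 60 N. Pads are 32 mm wide; open, the fingers measure 118 mm over their backs; the gripper's body (76 mm by 178 mm) begins 60 mm behind the grasp point.
Start: joints at [-1.294, 0.494, 1.345, -0, 1.302, -0.096], TCP at [0.228, -0.582, 0.405] pointing down, gripper open.
Joint ranges: [-2.91, 2.91], [-0.82, 2.16], [0.22, 2.67], [-1.22, 4.37], [0.12, 2.79], [-3.08, 3.08]. Speed limits (rad/s): [1.89, 1.89, 2.57, 3.01, 3.01, 3.01].

## Interface

Orientations are given as a 3x3 rotation matrix whose columns are the frame's x, y, z axes.
In Python, from cell import bot gives the robot as it stands.
- The arm moves only by the tool apply_moves, never from a script. Its argument "plan" is a list of rows, each a list of 3 entries, a list of its own where there are three numbers: the shift along the tool's x, y, z in cm, then the turn, a rotation vector about the tool's x, y, z in rad, then the finger opening in cm, from 0 to 9.12. In form: [[[x, y, z], [wx, wy, wz], hand], ...]. A call has 1 to 12 rows; each row is the pose to reach, as a shift and turn from the pose commanded when the call began, along the tool's axes at that moment; what a row does not reach only later rows make up. A row lasts 1/10 s, in which the tool goes at most 50 mm and 8.59 degrees, less where a joint would pass 70% of its speed; a pose out of reach is approached as far as the arm can. A call with a gripper value outside its range is refused whole. The fingers move at their own pace and stop on an object; "newtons" is the grip in N (left out, the last holds). Time passes only in rows, so rows that repeat a pose let the fingers close. It gives the time, the measured TCP pose, the force, the opening and the grip force at its end, in the units of the state.
- bot.get_state(): the state, without advancing time (a new reading comes with each control period).
- bot.snapshot(name): name is "scene" or "top" or "wrist"; returns the picture (480x640x3 uint8, red, green, blue); there is no depth.
- bot.calibration(name): a dict with "intrinsics" (3x3 intrinsics, pixels), "origin" and "orientation" of the camera in the world; the wrist camera has in their place "hand_eye" (4x4, takes a point from camera to tool coordinates, whose origin is the TCP and whose axes are the flange's). Camera axes: x right, y down, z forward; pixel columns grow to the right and rows downward; lengths in m; the calibration is good to about 2 mm. A picture is of the moment at which its call begins: read the wrist's pose just before it. calibration takes no time and is no camera call.
- bot.hand_in(): hands the job in; it is judged then, once.
The state is a dict: "clock": time; "joint_pos": joint angles; "joint_vel": joint speeds; "effort": joint torques, N m; "eef_pos": TCP position; "tcp_rot": TCP orientation; "force": force on the tool from outside, world axes, zero at the start; "ft_torque": the same for the moment, N m; "finger_gap": finger opening in m; "grasp_force": force on a finger pad.
Only numpy, scipy, OpenCV 4.12 (cv2) and the standard library are available. Lean on these libraries where they do the work, as an engineer would, in place of code of your own. Each camera call takes 0.05 s, during which the arm holds its last target. There are 200 camera calls.

## Working session

There is one attempt and no reset: what is moved stays moved. The work goes in short steps, Python scripts to look and compute and a tool call to move; the robot and the scene stay as the last step left them, time stands still between calls to the robot, and variables do not carry over. Pictures are saved under pics/ and viewed, at most 14 in all, crops included, and the job is handed in when it is done.

Besides the shell and the picture viewer there is one more tool, called as a command line: name --argument value ..., lists and objects as JSON in quotes. apply_moves: Moves the arm, as the interface text tells. Its arguments: {"type":"object","properties":{"plan":{"type":"array"},"newtons":{"type":"number"}},"required":["plan"]}

```bash
mkdir -p pics; ls; python3 - <<'E'
from cell import bot
import cv2
for n in ["scene","top"]:
    cv2.imwrite(f"pics/{n}0.png",bot.snapshot(n)[:,:,::-1]); c=bot.calibration(n); print(n,c)
print(bot.calibration("wrist")); print(bot.get_state())
E
```

```text
pics
scene {'intrinsics': array([[606.16574846,   0.        , 317.95908666],
       [  0.        , 606.16574846, 244.47898881],
       [  0.        ,   0.        ,   1.        ]]), 'origin': array([-0.12624692,  0.69357339,  0.82627182]), 'orientation': array([[-0.73492016, -0.40649798,  0.54281834],
       [-0.67792512,  0.46115415, -0.57249837],
       [-0.0176035 , -0.78873078, -0.61448668]])}
top {'intrinsics': array([[577.64117311,   0.        , 324.45732613],
       [  0.        , 577.64117311, 242.35428422],
       [  0.        ,   0.        ,   1.        ]]), 'origin': array([ 0.361993  , -0.03383554,  1.16584909]), 'orientation': array([[-0.00889538, -0.98609226,  0.16596059],
       [-0.99985551,  0.01117533,  0.0128091 ],
       [-0.01448562, -0.16582267, -0.98604919]])}
{'intrinsics': array([[412.21897804,   0.        , 316.38871977],
       [  0.        , 412.21897804, 238.92353012],
       [  0.        ,   0.        ,   1.        ]]), 'hand_eye': array([[-5.77673496e-04, -9.57460701e-01, -2.88563117e-01,
         8.27084135e-02],
       [ 9.99999826e-01, -5.87284264e-04
[... 342 characters left out ...]
, -9.54934893e-02]), 'joint_vel': array([ 1.49061052e-03, -1.11708673e-06, -1.20693013e-03,  1.68623523e-03,
        3.61800933e-04, -3.37939151e-04]), 'effort': array([ 1.30456476e-03, -8.80242777e+01, -3.82546949e+01,  7.08539807e-02,
        4.82482079e-02, -5.88794865e-05]), 'eef_pos': array([ 0.22758943, -0.58195751,  0.40418738]), 'tcp_rot': array([[ 9.31316885e-01,  3.64209749e-01, -3.44439404e-04],
       [ 3.64209907e-01, -9.31316309e-01,  1.03712735e-03],
       [ 5.69498563e-05, -1.09134245e-03, -9.99999403e-01]]), 'force': array([0.51222698, 0.37465508, 0.62903625]), 'ft_torque': array([-0.02174182,  0.02991674, -0.02770897]), 'grasp_force': 0.0, 'finger_gap': 0.0912692188959102}
```

View pics/top0.png

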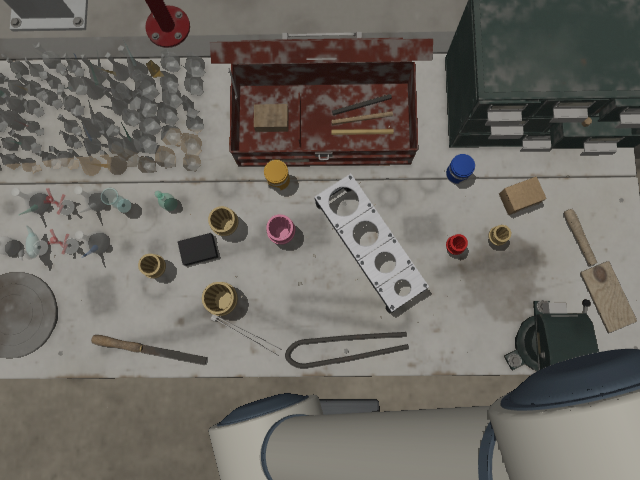

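View pics/scene0.png

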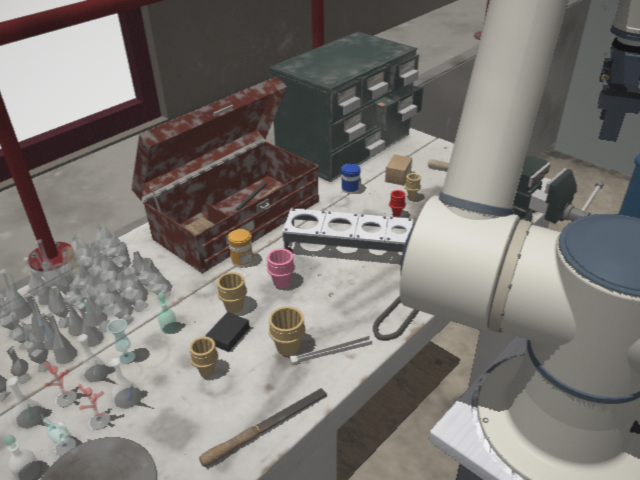

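```bash
python3 - <<'E'
import cv2
im=cv2.imread("pics/top0.png")
cv2.imwrite("pics/c1.png",cv2.resize(im[190:322,136:312],None,fx=4.5,fy=4.5,interpolation=cv2.INTER_CUBIC))
cv2.imwrite("pics/c2.png",cv2.resize(im[166:321,310:516],None,fx=3.85,fy=3.85,interpolation=cv2.INTER_CUBIC))
E
```

```text
(no output)
```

View pics/c1.png

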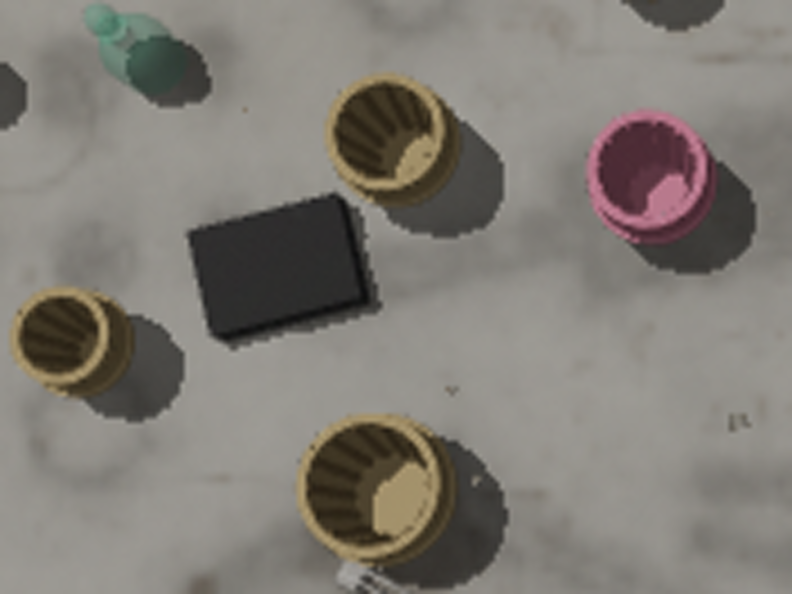

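View pics/c2.png

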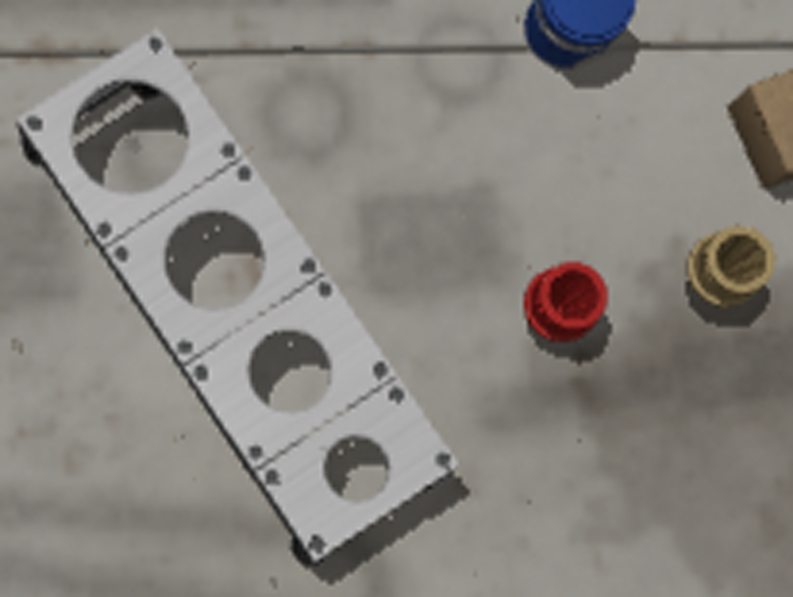

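Top view: the brass cups are at (502,233) smallest, (150,265), (222,220) and (218,298) largest. The look-alikes are the red one at (457,244) and the pink one at (280,230). The green bottle is at (160,196), and the stand runs from hole 4 at (343,202) to hole 1 at (403,288). Next I check the sizes.

```bash
cat > h.py <<'E'
import numpy as np, cv2
from cell import bot
def ray(cal,uv,z,pose=None):
    K=cal["intrinsics"]
    if pose is None: R,o=cal["orientation"],cal["origin"]
    else:
        T=pose@cal["hand_eye"]; R,o=T[:3,:3],T[:3,3]
    d=R@np.linalg.solve(K,[uv[0],uv[1],1]); return o+d*(z-o[2])/d[2]
def wpose():
    s=bot.get_state(); T=np.eye(4); T[:3,:3]=s["tcp_rot"]; T[:3,3]=s["eef_pos"]; return T
def proj(cal,P,pose=None):
    if pose is None: R,o=cal["orientation"],cal["origin"]
    else:
        T=pose@cal["hand_eye"]; R,o=T[:3,:3],T[:3,3]
    p=cal["intrinsics"]@(R.T@(np.array(P)-o)); return p[:2]/p[2]
E
python3 - <<'E'
from h import *
c=bot.calibration("top")
f=lambda x,y,s,ox,oy:((x+.5)/s-.5+ox,(y+.5)/s-.5+oy)
for n,box,z,w in [("m2",(11,110,287,387),.065,43),("m3",(326,445,74,192),.069,52),("m4",(300,440,415,560),.073,61),("pink",(588,710,110,230),.069,52)]:
    a=ray(c,f(box[0],(box[2]+box[3])/2,4.5,136,190),z);b=ray(c,f(box[1],(box[2]+box[3])/2,4.5,136,190),z)
    print(n,((a+b)/2).round(4),np.linalg.norm(a-b)*1e3,w)
for n,box,z,w in [("h4",(70,188,80,193),.064,59),("h3",(165,265,210,310),.064,50),("h2",(248,331,330,412),.064,41),("h1",(324,390,434,503),.064,32),("m1",(709,774,227,290),.061,34)]:
    a=ray(c,f(box[0],(box[2]+box[3])/2,3.85,310,166),z);b=ray(c,f(box[1],(box[2]+box[3])/2,3.85,310,166),z)
    print(n,((a+b)/2).round(4),np.linalg.norm(a-b)*1e3,w)
print("bottle",ray(c,f(102,18,4.5,136,190),.085))
for uv in [(103,78),(98,86),(166,315),(162,295)]: pass
E
```

```text
m2 [0.5078 0.3192 0.065 ] 42.629224080176066 43
m3 [0.5946 0.1806 0.069 ] 51.547983664157776 52
m4 [0.4415 0.1832 0.073 ] 59.062717338029 61
pink [0.577  0.0666 0.069 ] 52.56198396813563 52
h4 [ 0.6289 -0.0568  0.064 ] 59.96075057041807 59
h3 [ 0.5646 -0.0992  0.064 ] 50.28142475604796 50
h2 [ 0.5079 -0.1351  0.064 ] 41.34549677758043 41
h1 [ 0.4589 -0.1672  0.064 ] 32.609900009368644 32
m1 [ 0.5629 -0.3639  0.061 ] 32.54843833953895 34
bottle [0.6431009  0.30063061 0.085     ]
```

```bash
cat >> h.py <<'E'
from scipy.spatial.transform import Rotation as Ro
def goal(x,y,z,yaw=None):
    "shift (cm) and turn from the present pose to TCP x,y,z, tool x axis at yaw, pointing down"
    T=wpose(); d=T[:3,:3].T@(np.array([x,y,z])-T[:3,3])*100
    r=np.zeros(3)
    if yaw is not None:
        c,s=np.cos(yaw),np.sin(yaw); r=Ro.from_matrix(T[:3,:3].T@np.array([[c,s,0],[s,-c,0],[0,0,-1.]])).as_rotvec()
    print("at",T[:3,3].round(4),"shift",d.round(2),"turn",r.round(3))
def tri(uvt,uvs):
    a,b=bot.calibration("top"),bot.calibration("scene")
    P=[c["intrinsics"]@np.c_[c["orientation"].T,-c["orientation"].T@c["origin"]] for c in(a,b)]
    X=cv2.triangulatePoints(P[0],P[1],np.array(uvt,float),np.array(uvs,float)); return (X[:3]/X[3]).ravel()
E
python3 - <<'E'
from h import *
print("box front right top",tri((416,152),(318,182)),"front left top",tri((231,153),(147,196)))
print("bottle stopper",tri((159,194),(162,295)),"red rim",ray(bot.calibration("top"),(460,242),.061), "black",tri((211,237),(232,317)))
goal(.563,-.364,.404,np.radians(33))
E
```

```text
box front right top [ 0.72798538 -0.20702533  0.05056061] front left top [0.73068023 0.1852924  0.19097449]
bottle stopper [0.64176325 0.29880207 0.08385572] red rim [ 0.54567332 -0.28154374  0.061     ] black [0.56689991 0.20951055 0.01199497]
at [ 0.2276 -0.582   0.4042] shift [ 3.918e+01 -8.080e+00  3.000e-02] turn [-0.001 -0.    -0.203]
```

apply_moves --plan '[[[2,-0.4,0],[0,0,-0.02],5.5],[[6,-1.2,0],[0,0,-0.04],5.5],[[11,-2.3,0],[0,0,-0.06],5.5],[[16,-3.3,0],[0,0,-0.09],5.5],[[21,-4.3,0],[0,0,-0.12],5.5],[[26,-5.4,0],[0,0,-0.15],5.5],[[31,-6.4,0],[0,0,-0.17],5.5],[[35,-7.2,0],[0,0,-0.19],5.5],[[38,-7.8,0],[0,0,-0.203],5.5],[[39.2,-8.1,0],[0,0,-0.203],5.5],[[39.2,-8.1,0],[0,0,-0.203],5.5]]' --newtons 25

```text
clock: 1.2
eef_pos: [0.564, -0.363, 0.4042]
tcp_rot: [[0.838, 0.546, -0.001], [0.546, -0.838, 0.0], [-0.0, -0.001, -1.0]]
force: [-0.7, 0.1, -0.6]
finger_gap: 0.0549
grasp_force: 0.0
```

```bash
cat >> h.py <<'E'
def wsnap(name):
    T=wpose(); im=bot.snapshot("wrist"); cv2.imwrite(f"pics/{name}.png",im[:,:,::-1]); np.save(f"pics/{name}.npy",T); return T,im
E
python3 - <<'E'
from h import *
T,im=wsnap("w1"); s=bot.get_state(); print(s["clock"],T.round(4),s["finger_gap"]); print(proj(bot.calibration("wrist"),(.563,-.364,.061),T))
E
```

```text
1.25 [[ 8.379e-01  5.459e-01 -5.000e-04  5.640e-01]
 [ 5.459e-01 -8.379e-01  4.000e-04 -3.630e-01]
 [-2.000e-04 -6.000e-04 -1.000e+00  4.042e-01]
 [ 0.000e+00  0.000e+00  0.000e+00  1.000e+00]] 0.05517698739531842
[317.74690535 223.27193172]
```

View pics/w1.png

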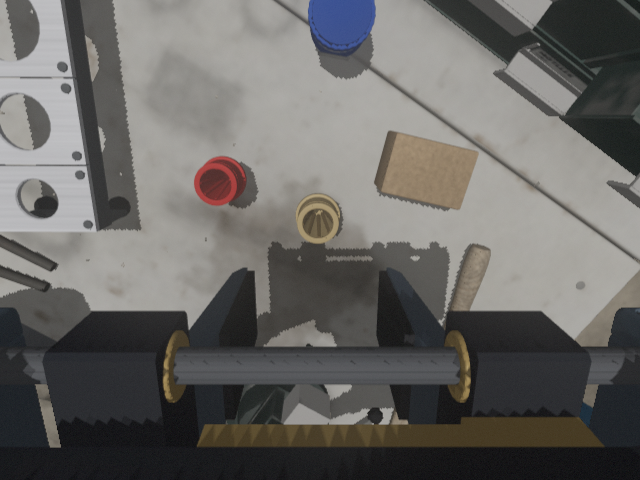

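The brass mould_1 rim centre is at (318,221), close to the predicted (318,223). The red one is at (220,181). Descending.

```bash
python3 - <<'E'
from h import *
T=np.load("pics/w1.npy"); P=ray(bot.calibration("wrist"),(318,221.5),.061,T); print(P)
goal(P[0],P[1],.228,np.radians(33))
E
```

```text
[ 0.5643511  -0.36336337  0.061     ]
at [ 0.563  -0.3639  0.4043] shift [ 0.15  0.04 17.63] turn [-0.001  0.001  0.   ]
```

apply_moves --plan '[[[0,0,3],[0,0,0],5.5],[[0,0,7.5],[0,0,0],5.5],[[0,0,12],[0,0,0],5.5],[[0.1,0,15.5],[0,0,0],5.5],[[0.1,0,17.4],[0,0,0],5.5],[[0.1,0,17.6],[0,0,0],5.5],[[0.1,0,17.6],[0,0,0],4],[[0.1,0,17.6],[0,0,0],3],[[0.1,0,17.6],[0,0,0],2.5],[[0.1,0,17.6],[0,0,0],2.5],[[0.1,0,17.6],[0,0,0],2.5],[[0.1,0,17.6],[0,0,0],2.5]]' --newtons 25

```text
clock: 2.45
eef_pos: [0.5644, -0.3636, 0.2302]
tcp_rot: [[0.839, 0.545, 0.002], [0.545, -0.839, -0.002], [0.001, 0.002, -1.0]]
force: [-1.3, 0.4, 9.0]
finger_gap: 0.0334
grasp_force: 25.0
```

```bash
python3 - <<'E'
from h import *
goal(.459,-.167,.40,np.radians(33))
E
```

```text
at [ 0.5644 -0.3636  0.2302] shift [  1.88 -22.19 -17.03] turn [ 0.002 -0.001  0.   ]
```

apply_moves --plan '[[[0,0,-2],[0,0,0],2.5],[[0,0,-6],[0,0,0],2.5],[[0,0,-10],[0,0,0],2.5],[[0.2,-2,-13.5],[0,0,0],2.5],[[0.5,-5.5,-16],[0,0,0],2.5],[[0.9,-10,-17],[0,0,0],2.5],[[1.2,-14,-17],[0,0,0],2.5],[[1.5,-18,-17],[0,0,0],2.5],[[1.8,-21,-17],[0,0,0],2.5],[[1.9,-22.2,-17],[0,0,0],2.5],[[1.9,-22.2,-17],[0,0,0],2.5]]'

```text
clock: 3.55
eef_pos: [0.4586, -0.1657, 0.3993]
tcp_rot: [[0.838, 0.546, 0.001], [0.546, -0.838, -0.0], [0.0, 0.0, -1.0]]
force: [-1.2, -0.1, -0.4]
finger_gap: 0.0333
grasp_force: 25.0
```

```bash
python3 - <<'E'
from h import *
T,im=wsnap("w2"); s=bot.get_state(); print(s["clock"],T.round(4),s["finger_gap"],s["force"])
for p in [(.6289,-.0568,.064),(.5646,-.0992,.064),(.5079,-.1351,.064),(.4589,-.1672,.064)]: print(proj(bot.calibration("wrist"),p,T).round(1))
E
```

```text
3.6 [[ 8.380e-01  5.456e-01  5.000e-04  4.586e-01]
 [ 5.456e-01 -8.380e-01 -2.000e-04 -1.657e-01]
 [ 3.000e-04  5.000e-04 -1.000e+00  3.993e-01]
 [ 0.000e+00  0.000e+00  0.000e+00  1.000e+00]] 0.03333654552102933 [-0.20625655 -0.81190248 -1.09084173]
[319.4 -77.2]
[319.9  52. ]
[318.6 149.4]
[318.7 224.9]
```

View pics/w2.png

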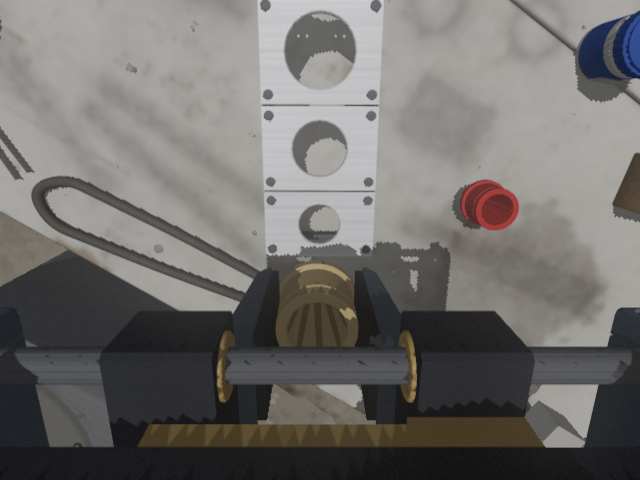

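```bash
python3 - <<'E'
from h import *
c=bot.calibration("wrist"); T=np.load("pics/w2.npy"); im=cv2.imread("pics/w2.png",0)
m=(im>185).astype(np.uint8); m=cv2.morphologyEx(m,cv2.MORPH_CLOSE,np.ones((3,3)))
cs,h=cv2.findContours(m,cv2.RETR_CCOMP,cv2.CHAIN_APPROX_NONE)
for q,hh in zip(cs,h[0]):
    if hh[3]>=0 and len(q)>60:
        e=cv2.fitEllipse(cv2.convexHull(q)); P=ray(c,e[0],.064,T); print(np.round(e[0],1),np.round(e[1],1),P.round(4))
for k in(.166,.192,.222): print(k,[proj(c,(T@[0,dy,k,1])[:3],T).round(1) for dy in(-.017,0,.017)],proj(c,(T@[.017,0,k,1])[:3],T).round(1))
E
```

```text
[319.3 148.5] [59.3 60.9] [ 0.5088 -0.1352  0.064 ]
[319.9  49.8] [75.9 82.3] [ 0.5658 -0.0984  0.064 ]
0.166 [array([275.1, 332.6]), array([317.9, 332.6]), array([360.7, 332.5])] [317.9 293.2]
0.192 [array([280.5, 303.8]), array([317.7, 303.8]), array([354.8, 303.8])] [317.7 269. ]
0.222 [array([285.3, 278.8]), array([317.5, 278.8]), array([349.8, 278.8])] [317.5 248.1]
```

```bash
python3 - <<'E'
import cv2
im=cv2.imread("pics/w2.png"); cv2.imwrite("pics/w2c.png",cv2.resize(im[190:370,220:420],None,fx=3.3,fy=3.3,interpolation=cv2.INTER_CUBIC))
E
```

```text
(no output)
```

View pics/w2c.png

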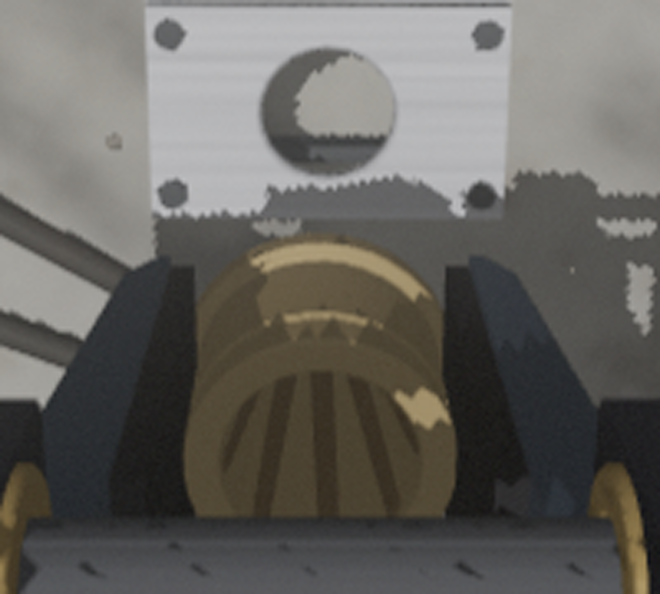

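```bash
python3 - <<'E'
from h import *
c=bot.calibration("wrist"); T=np.load("pics/w2.npy"); 
H=np.array([ray(c,u,.064,T) for u in[(319.5,223.5),(319.3,148.5),(319.9,49.8)]]); print(H.round(4),np.linalg.norm(np.diff(H,axis=0),axis=1))
# known-spacing fit
y=np.array([0,57,123,198])/1e3; d=H[2,:2]-H[0,:2]; a=np.arctan2(d[1],d[0]); u=np.array([np.cos(a),np.sin(a)]); o=(H[:,:2]-np.outer(y[:3],u)).mean(0); R=o+np.outer(y,u); print(np.degrees(a),R.round(4)); np.save("holes.npy",R)
print("pixel check",[proj(c,(*r,.064),T).round(1) for r in R])
goal(*R[0],.275,a)
E
```

```text
[[ 0.4602 -0.1671  0.064 ]
 [ 0.5087 -0.1352  0.064 ]
 [ 0.5658 -0.0985  0.064 ]] [0.05804792 0.06787574]
33.030971795058974 [[ 0.4613 -0.1663]
 [ 0.5091 -0.1352]
 [ 0.5644 -0.0992]
 [ 0.6273 -0.0584]]
pixel check [array([319.4, 221.9]), array([319.5, 148.1]), array([319.8,  52.3]), array([320. , -73.1])]
at [ 0.4593 -0.1668  0.3993] shift [ 0.18  0.05 12.43] turn [ 0.001 -0.001  0.   ]
```

apply_moves --plan '[[[0.1,0,2],[0,0,0],2.5],[[0.1,0,5],[0,0,0],2.5],[[0.1,0,8],[0,0,0],2.5],[[0.1,0,10],[0,0,0],2.5],[[0.1,0,11.5],[0,0,0],2.5],[[0.1,0,12.4],[0,0,0],2.5],[[0.1,0,12.4],[0,0,0],2.5]]'

```text
clock: 4.3
eef_pos: [0.4603, -0.167, 0.2738]
tcp_rot: [[0.839, 0.544, -0.001], [0.544, -0.839, 0.0], [-0.001, -0.001, -1.0]]
force: [0.0, 0.3, -0.7]
finger_gap: 0.0332
grasp_force: 25.0
```

apply_moves --plan '[[[0,0,0.4],[0,0,0],2.5],[[0,0,0.7],[0,0,0],2.5],[[0,0,0.9],[0,0,0],2.5],[[0,0,0.9],[0,0,0],2.5]]'

```text
clock: 4.7
eef_pos: [0.46, -0.1662, 0.2658]
tcp_rot: [[0.839, 0.545, 0.0], [0.545, -0.839, -0.0], [0.0, 0.0, -1.0]]
force: [-0.1, -0.4, -2.0]
finger_gap: 0.0335
grasp_force: 25.0
```

apply_moves --plan '[[[0,0,0.1],[0,0,0],4],[[0,0,0.1],[0,0,0],5.5],[[0,0,0.1],[0,0,0],5.5],[[0,0,-2],[0,0,0],5.5],[[0,0,-6],[0,0,0],7],[[0,0,-10],[0,0,0],8],[[0,0,-13],[0,0,0],8.6],[[0,0,-13.8],[0,0,0],8.6],[[0,0,-13.8],[0,0,0],8.6]]'

```text
clock: 5.6
eef_pos: [0.4601, -0.1663, 0.4047]
tcp_rot: [[0.839, 0.544, 0.002], [0.544, -0.839, -0.001], [0.001, 0.002, -1.0]]
force: [0.6, 0.2, -0.3]
finger_gap: 0.0858
grasp_force: 0.0
```

```bash
python3 - <<'E'
from h import *
c=bot.calibration("wrist"); T,im=wsnap("w3"); print(bot.get_state()["clock"])
cv2.imwrite("pics/w3c.png",cv2.resize(im[100:290,220:420,::-1],None,fx=3,fy=3,interpolation=cv2.INTER_CUBIC))
H=np.load("holes.npy")
print(proj(c,(.4607,-.1667,.064),T),proj(c,(.4607,-.1667,.095),T),proj(c,(.4607,-.1667,.069),T))
goal(.4415,.1832,.404,np.radians(33))
E
```

```text
5.65
[317.09439053 222.59928469] [317.26059923 233.17969109] [317.11915168 224.17551418]
at [ 0.4598 -0.1661  0.4034] shift [ 17.49 -30.3   -0.06] turn [ 0. -0. -0.]
```

View pics/w3c.png

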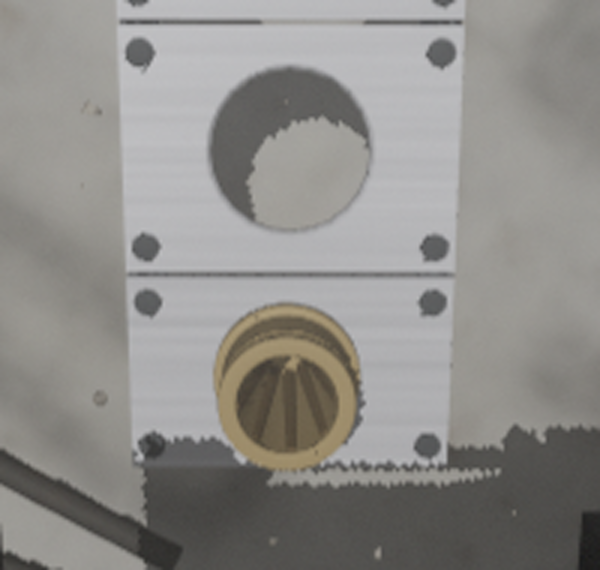

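mould_1 is seated: its rim is at (316,234), against an expected (317,233) for the seated height. On to mould_4.

apply_moves --plan '[[[1,-1.7,0],[0,0,0],8.6],[[3,-5.2,0],[0,0,0],8.6],[[5.2,-9,0],[0,0,0],8.6],[[7.5,-13,0],[0,0,0],8.6],[[9.8,-17,0],[0,0,0],8.6],[[12,-21,0],[0,0,0],8.6],[[14.4,-25,0],[0,0,0],8.6],[[16.5,-28.5,0],[0,0,0],8.6],[[17.5,-30.3,0],[0,0,0],8.6],[[17.5,-30.3,0],[0,0,0],8.6],[[17.5,-30.3,0],[0,0,0],8.6]]'

```text
clock: 6.75
eef_pos: [0.4414, 0.1833, 0.4023]
tcp_rot: [[0.838, 0.546, -0.002], [0.546, -0.838, -0.001], [-0.002, -0.001, -1.0]]
force: [0.0, -1.2, -0.0]
finger_gap: 0.0863
grasp_force: 0.0
```

```bash
python3 - <<'E'
from h import *
c=bot.calibration("wrist"); T,im=wsnap("w4"); print(bot.get_state()["clock"],T[:3,3])
for p in[(.4415,.1832,.073),(.5946,.1806,.069),(.5078,.3192,.065)]: print(proj(c,p,T))
E
```

```text
6.8 [0.44140847 0.18328026 0.40234632]
[317.52803948 225.05431594]
[440.77836105  47.17475774]
[206.86401808  43.75908991]
```

View pics/w4.png

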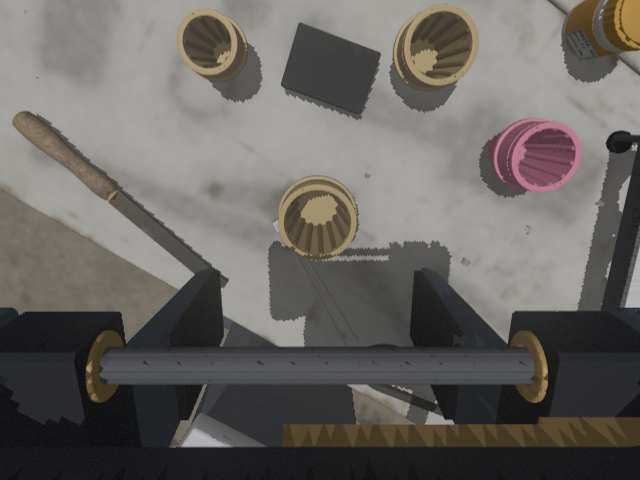

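mould_4 rim centre is about (318.5,220.5); mould_3 is at (440,43), mould_2 at (211,44) and pink at (545,156).

```bash
python3 - <<'E'
from h import *
T=np.load("pics/w4.npy"); c=bot.calibration("wrist"); P=ray(c,(318.5,220.5),.073,T); print(P,ray(c,(440,43),.069,T),ray(c,(211,44),.065,T))
goal(P[0],P[1],.239,np.radians(33))
E
```

```text
[0.44496236 0.18455897 0.073     ] [0.59640102 0.18269354 0.069     ] [0.50924785 0.31668756 0.065     ]
at [0.4416 0.1828 0.4026] shift [ 0.42  0.04 16.36] turn [-0.     0.002 -0.   ]
```

apply_moves --plan '[[[0.1,0,3],[0,0,0],8.6],[[0.2,0,7.5],[0,0,0],8.6],[[0.3,0,11.5],[0,0,0],8.6],[[0.3,0,14.5],[0,0,0],8.6],[[0.3,0,16.2],[0,0,0],8.6],[[0.3,0,16.4],[0,0,0],8.6],[[0.3,0,16.4],[0,0,0],7],[[0.3,0,16.4],[0,0,0],5.5],[[0.3,0,16.4],[0,0,0],5],[[0.3,0,16.4],[0,0,0],5],[[0.3,0,16.4],[0,0,0],5],[[0.3,0,16.4],[0,0,0],5]]' --newtons 30

```text
clock: 8.0
eef_pos: [0.4445, 0.1849, 0.2406]
tcp_rot: [[0.839, 0.545, 0.002], [0.545, -0.839, 0.0], [0.002, 0.001, -1.0]]
force: [-1.3, -0.8, 8.8]
finger_gap: 0.0603
grasp_force: 30.0
```

```bash
python3 - <<'E'
from h import *
goal(*np.load("holes.npy")[3],.40,np.radians(33))
E
```

```text
at [0.4445 0.1849 0.2406] shift [  2.1   30.37 -15.92] turn [ 0.001 -0.002  0.   ]
```

apply_moves --plan '[[[0,0,-2],[0,0,0],5],[[0,0,-6],[0,0,0],5],[[0,1,-10],[0,0,0],5],[[0.3,4,-13.5],[0,0,0],5],[[0.6,8,-15.5],[0,0,0],5],[[0.9,12.5,-16],[0,0,0],5],[[1.2,17,-16],[0,0,0],5],[[1.5,21.5,-16],[0,0,0],5],[[1.8,26,-16],[0,0,0],5],[[2,29,-16],[0,0,0],5],[[2.1,30.4,-16],[0,0,0],5],[[2.1,30.4,-16],[0,0,0],5]]'

```text
clock: 9.2
eef_pos: [0.6279, -0.06, 0.3993]
tcp_rot: [[0.84, 0.543, -0.0], [0.543, -0.84, -0.0], [-0.0, -0.0, -1.0]]
force: [0.6, -0.1, -4.0]
finger_gap: 0.0604
grasp_force: 30.0
```

```bash
python3 - <<'E'
from h import *
c=bot.calibration("wrist"); T,im=wsnap("w5"); s=bot.get_state(); print(s["clock"],T[:3,3],s["finger_gap"])
for p in np.load("holes.npy"): print(proj(c,(*p,.064),T).round(1))
print(proj(c,(T@[0.0305,0,.169,1])[:3],T).round(1),proj(c,(T@[0.033,0,.195,1])[:3],T).round(1))
E
```

```text
9.25 [ 0.62787735 -0.05996039  0.39932965] 0.059974966552187904
[315.8 429.9]
[315.6 377.1]
[315.4 309.7]
[315.1 223.6]
[317.9 257.5] [317.7 232.6]
```

View pics/w5.png

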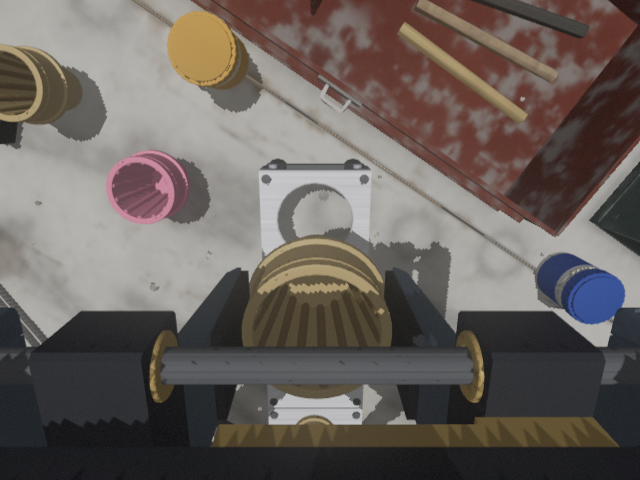

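```bash
python3 - <<'E'
from h import *
c=bot.calibration("wrist"); T=np.load("pics/w5.npy"); im=cv2.imread("pics/w5.png",0); 
print("col",im[165:275,315:320].mean(1).astype(int).tolist())
for r in(205,212,219,226): print(r,im[r-1:r+2,262:370].mean(0).astype(int).tolist())
h=ray(c,(315.5,219.5),.064,T); print(h)
for r in(-.0295,.0295):
  print(proj(c,h+np.array([np.cos(.5765),np.sin(.5765),0])*r,T),proj(c,h+np.array([np.sin(.5765),-np.cos(.5765),0])*r,T))
print(proj(c,(T@[0.0305,0,.1676,1])[:3],T).round(1),proj(c,(T@[0.033,0,.1936,1])[:3],T).round(1),proj(c,(T@[0.033,0,.1986,1])[:3],T).round(1))
E
```

```text
col [97, 104, 103, 102, 108, 155, 183, 190, 195, 197, 197, 194, 192, 192, 194, 195, 196, 184, 152, 113, 99, 98, 98, 96, 96, 111, 144, 156, 155, 153, 151, 151, 152, 154, 155, 155, 154, 153, 152, 151, 151, 152, 152, 152, 152, 153, 153, 154, 153, 153, 153, 154, 154, 156, 156, 156, 156, 156, 155, 155, 154, 154, 155, 156, 156, 157, 158, 159, 160, 132, 91, 94, 99, 125, 157, 167, 165, 167, 158, 125, 99, 99, 100, 100, 99, 98, 99, 99, 97, 97, 95, 94, 125, 145, 125, 99, 98, 99, 101, 135, 158, 160, 157, 156, 156, 156, 155, 154, 152, 134]
205 [195, 195, 195, 195, 195, 195, 195, 195, 195, 195, 195, 195, 195, 194, 194, 193, 194, 187, 158, 115, 101, 101, 101, 101, 101, 101, 102, 101, 102, 102, 101, 101, 101, 102, 119, 152, 171, 172, 171, 171, 170, 170, 168, 167, 165, 165, 163, 162, 160, 158, 156, 155, 153, 152, 152, 151, 152, 152, 154, 156, 157, 160, 161, 162, 164, 164, 165, 166, 167, 169, 169, 170, 170, 170, 170, 169, 169, 168, 168, 168, 168, 167, 168, 168, 167, 168, 166, 167, 179, 190, 190, 191, 191, 191, 191, 191, 191, 191, 191, 191, 190, 191, 190, 191, 190, 191, 190, 188]
212 [195, 195, 194, 19
[... 1102 characters left out ...]
95, 195, 195, 194, 195, 194, 195, 194, 192, 175, 146, 103, 101, 101, 102, 101, 101, 101, 100, 101, 102, 101, 102, 102, 107, 140, 171, 177, 175, 175, 174, 173, 171, 170, 169, 168, 166, 165, 164, 163, 163, 162, 162, 161, 160, 158, 157, 155, 155, 154, 154, 154, 154, 154, 154, 154, 153, 153, 153, 154, 154, 155, 156, 157, 159, 159, 160, 159, 160, 160, 151, 158, 155, 151, 153, 160, 159, 155, 152, 154, 144, 144, 147, 144, 177, 190, 193, 194, 194, 193, 194, 193, 193, 193, 193, 193, 193, 193, 193, 193, 191, 182]
[ 0.63023983 -0.05686874  0.064     ]
[315.62380473 254.93129052] [278.05416273 219.60102989]
[315.36952102 182.15862608] [352.95105364 219.39895604]
[317.9 258.7] [317.7 233.5] [317.7 230.4]
```

```bash
python3 - <<'E'
from h import *
c=bot.calibration("wrist"); T=np.load("pics/w5.npy")
h=ray(c,(315.2,220),.064,T)[:2]+.0014*np.array([np.cos(.5765),np.sin(.5765)]); print(h)
goal(*h,.275,np.radians(33))
E
```

```text
[ 0.63094428 -0.0561271 ]
at [ 0.6272 -0.0588  0.3994] shift [ 4.700e-01 -1.000e-02  1.244e+01] turn [-0.001  0.001 -0.001]
```

apply_moves --plan '[[[0.2,-0.1,2],[0,0,0],5],[[0.4,-0.1,5],[0,0,0],5],[[0.45,-0.15,8],[0,0,0],5],[[0.45,-0.15,10],[0,0,0],5],[[0.45,-0.15,11.5],[0,0,0],5],[[0.45,-0.15,12.4],[0,0,0],5],[[0.45,-0.15,12.4],[0,0,0],5]]'

```text
clock: 9.95
eef_pos: [0.6298, -0.0542, 0.2752]
tcp_rot: [[0.838, 0.545, -0.001], [0.545, -0.838, 0.0], [-0.001, -0.001, -1.0]]
force: [-0.2, -0.7, -4.0]
finger_gap: 0.0604
grasp_force: 30.0
```

apply_moves --plan '[[[0,0,0.5],[0,0,0],5],[[0,0,0.9],[0,0,0],5],[[0,0,1.1],[0,0,0],5],[[0,0,1.1],[0,0,0],5]]'

```text
clock: 10.35
eef_pos: [0.6305, -0.0551, 0.2648]
tcp_rot: [[0.839, 0.544, 0.0], [0.544, -0.839, -0.0], [0.0, 0.0, -1.0]]
force: [2.0, -2.1, -5.7]
finger_gap: 0.0604
grasp_force: 30.0
```

apply_moves --plan '[[[0,0,1.1],[0,0,0],7.5],[[0,0,1.1],[0,0,0],8.6],[[0,0,1.1],[0,0,0],8.6],[[0,0,-1],[0,0,0],8.6],[[0,0,-5],[0,0,0],8.6],[[0,0,-9],[0,0,0],8.6],[[0,0,-12.5],[0,0,0],7.6],[[0,0,-13.9],[0,0,0],7.6],[[0,0,-13.9],[0,0,0],7.6]]'

```text
clock: 11.25
eef_pos: [0.6307, -0.055, 0.4061]
tcp_rot: [[0.839, 0.545, 0.004], [0.545, -0.839, -0.001], [0.003, 0.003, -1.0]]
force: [1.2, 0.1, -0.9]
finger_gap: 0.0761
grasp_force: 0.0
```

```bash
python3 - <<'E'
from h import *
c=bot.calibration("wrist"); T,im=wsnap("w6"); print(bot.get_state()["clock"],T[:3,3])
cv2.imwrite("pics/w6c.png",cv2.resize(im[130:370,210:430,::-1],None,fx=2.5,fy=2.5,interpolation=cv2.INTER_CUBIC))
p=(.6305,-.0562)
print(proj(c,(*p,.064),T),proj(c,(*p,.095),T))
goal(.5955,.1817,.404,np.radians(33))
E
```

```text
11.3 [ 0.63073361 -0.05497003  0.40610471]
[317.01477719 224.42497965] [317.20238947 235.03261172]
at [ 0.6304 -0.0549  0.4042] shift [ 9.960e+00 -2.175e+01  1.000e-02] turn [ 0.001 -0.001 -0.   ]
```

View pics/w6c.png

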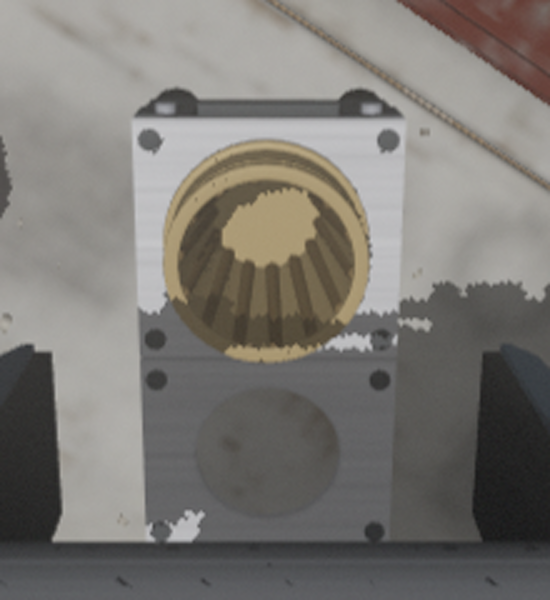

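mould_4 is seated: its rim is at (317,235), as predicted. Next is mould_3.

apply_moves --plan '[[[0.5,-1.2,0],[0,0,0],7.6],[[2,-4.4,0],[0,0,0],7.6],[[4,-8.7,0],[0,0,0],7.6],[[6,-13,0],[0,0,0],7.6],[[8,-17.5,0],[0,0,0],7.6],[[9.5,-20.7,0],[0,0,0],7.6],[[10,-21.8,0],[0,0,0],7.6],[[10,-21.8,0],[0,0,0],7.6],[[10,-21.8,0],[0,0,0],7.6]]'

```text
clock: 12.2
eef_pos: [0.5954, 0.182, 0.4028]
tcp_rot: [[0.839, 0.545, -0.001], [0.545, -0.839, -0.001], [-0.001, -0.0, -1.0]]
force: [-0.2, -0.1, 0.0]
finger_gap: 0.0762
grasp_force: 0.0
```

```bash
cat >> h.py <<'E'
from scipy.optimize import minimize
def fit_mould(im,T,xy,prof,win=70):
    "prof: [(radius,height)] ; fits foot xy by silhouette overlap with the brass mask"
    c=bot.calibration("wrist"); hsv=cv2.cvtColor(im,cv2.COLOR_RGB2HSV)
    m=((hsv[...,1]>70)&(hsv[...,0]>12)&(hsv[...,0]<30)).astype(np.uint8)
    u=proj(c,(*xy,prof[0][1]),T).astype(int); k=np.zeros_like(m); k[max(0,u[1]-win):u[1]+win,max(0,u[0]-win):u[0]+win]=1; m*=k
    m=cv2.morphologyEx(m,cv2.MORPH_OPEN,np.ones((3,3)))
    n,l,st,_=cv2.connectedComponentsWithStats(m); i=1+np.argmax(st[1:,4])
    hull=cv2.convexHull(np.argwhere(l==i)[:,::-1].astype(np.int32)); S=8
    def rast(p):
        q=np.zeros((480*2,640*2),np.uint8); cv2.fillConvexPoly(q,np.round(p*2).astype(np.int32),1); return q>0
    A=rast(hull.reshape(-1,2)); t=np.linspace(0,2*np.pi,60)
    def cost(p):
        pts=np.array([proj(c,(p[0]/1e3+r*np.cos(a),p[1]/1e3+r*np.sin(a),z),T) for r,z in prof for a in t],np.float32)
        B=rast(cv2.convexHull(pts).reshape(-1,2)); return 1-(A&B).sum()/(A|B).sum()
    r=minimize(cost,np.array(xy)*1e3,method="Nelder-Mead",options=dict(initial_simplex=[np.array(xy)*1e3+d for d in([0,0],[4,0],[0,4])],maxiter=60))
    return r.x/1e3,1-r.fun
E
python3 - <<'E'
from h import *
# check on w4 (mould_4) : eye said 0.4450 0.1846
im=cv2.imread("pics/w4.png")[:,:,::-1].copy(); print("m4",fit_mould(im,np.load("pics/w4.npy"),(.4435,.184),[(.0305,.073),(.033,.047),(.033,.042),(.0215,0)]))
T,im=wsnap("w7"); print(bot.get_state()["clock"],T[:3,3]); im=im.copy()
xy,q=fit_mould(im,T,(.5955,.1817),[(.026,.069),(.0285,.043),(.0285,.038),(.017,0)]); print("m3",xy,q)
print("tool frame",(T[:3,:3].T@(np.array([*xy,.236])-T[:3,3])*100).round(2))
E
```

```text
m4 (array([0.44227756, 0.18449732]), np.float64(0.9601903541685732))
12.25 [0.59537296 0.18203615 0.40284623]
m3 [0.59519622 0.18138832] 0.9496223234908546
tool frame [-0.03  0.05 16.68]
```

apply_moves --plan '[[[0,0,3],[0,0,0],7.6],[[0,0,7.5],[0,0,0],7.6],[[0,0,11.5],[0,0,0],7.6],[[0,0,14.8],[0,0,0],7.6],[[0,0,16.5],[0,0,0],7.6],[[0,0,16.7],[0,0,0],7.6],[[0,0,16.7],[0,0,0],6],[[0,0,16.7],[0,0,0],4.5],[[0,0,16.7],[0,0,0],4.2],[[0,0,16.7],[0,0,0],4.2],[[0,0,16.7],[0,0,0],4.2],[[0,0,16.7],[0,0,0],4.2]]' --newtons 28

```text
clock: 13.45
eef_pos: [0.596, 0.1823, 0.2379]
tcp_rot: [[0.839, 0.545, 0.002], [0.545, -0.839, 0.0], [0.002, 0.001, -1.0]]
force: [1.0, -2.2, 8.1]
finger_gap: 0.0516
grasp_force: 28.0
```

```bash
python3 - <<'E'
from h import *
# holes refit: h1 .4604,-.1667 ; h4 .6305,-.056 
a=np.array([.4604,-.1668]);b=np.array([.6307,-.056]); d=(b-a); print(np.linalg.norm(d)); H=np.array([a+d*k/198 for k in(0,57,123,198)]); print(H.round(4)); np.save("holes.npy",H)
goal(*H[2],.40,np.radians(33))
E
```

```text
0.203171676175593
[[ 0.4604 -0.1668]
 [ 0.5094 -0.1349]
 [ 0.5662 -0.098 ]
 [ 0.6307 -0.056 ]]
at [0.596  0.1823 0.2379] shift [-17.73  21.9  -16.22] turn [ 0.001 -0.002 -0.   ]
```

apply_moves --plan '[[[0,0,-2],[0,0,0],4.2],[[0,0,-6],[0,0,0],4.2],[[-0.5,0.6,-10],[0,0,0],4.2],[[-2,2.5,-14],[0,0,0],4.2],[[-4.5,5.5,-16],[0,0,0],4.2],[[-7.3,9,-16.2],[0,0,0],4.2],[[-10.2,12.5,-16.2],[0,0,0],4.2],[[-13,16,-16.2],[0,0,0],4.2],[[-15.8,19.5,-16.2],[0,0,0],4.2],[[-17.2,21.3,-16.2],[0,0,0],4.2],[[-17.7,21.9,-16.2],[0,0,0],4.2],[[-17.7,21.9,-16.2],[0,0,0],4.2]]'

```text
clock: 14.65
eef_pos: [0.5661, -0.0983, 0.3987]
tcp_rot: [[0.84, 0.543, -0.0], [0.543, -0.84, 0.0], [-0.0, -0.0, -1.0]]
force: [-0.1, 0.6, -2.9]
finger_gap: 0.0514
grasp_force: 28.0
```

```bash
python3 - <<'E'
from h import *
c=bot.calibration("wrist"); T,im=wsnap("w8"); s=bot.get_state(); print(s["clock"],T[:3,3],s["finger_gap"])
p=(*np.load("holes.npy")[2],.064); print(proj(c,p,T).round(1), [proj(c,p+np.array([np.cos(.5765),np.sin(.5765),0])*r,T).round(1) for r in(.025,-.025)],[proj(c,p+np.array([np.sin(.5765),-np.cos(.5765),0])*r,T).round(1) for r in(.025,-.025)])
print("pred collar",proj(c,(T@[0.0285,0,.2,1])[:3],T).round(1),"rim",proj(c,(T@[.026,0,.169,1])[:3],T).round(1))
cv2.imwrite("pics/w8c.png",cv2.resize(im[130:330,220:420,::-1],None,fx=3,fy=3,interpolation=cv2.INTER_CUBIC))
E
```

```text
14.7 [ 0.56607257 -0.09832692  0.39874662] 0.05155598767936933
[316.9 223.9] [array([316.8, 192.6]), array([317. , 253.9])] [array([348.6, 223.9]), array([285.2, 224. ])]
pred collar [317.7 239.1] rim [317.9 268.5]
```

View pics/w8c.png

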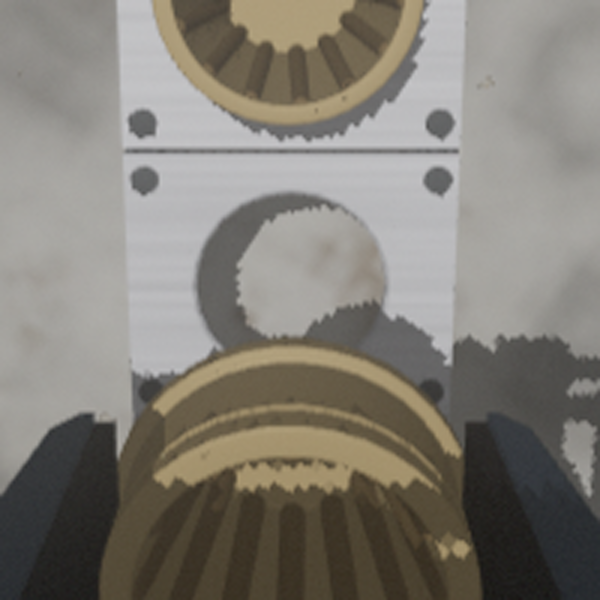

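apply_moves --plan '[[[0.05,0,2],[0,0,0],4.2],[[0.05,0,5],[0,0,0],4.2],[[0.05,0,8],[0,0,0],4.2],[[0.05,0,10],[0,0,0],4.2],[[0.05,0,11.5],[0,0,0],4.2],[[0.05,0,12.4],[0,0,0],4.2],[[0.05,0,12.4],[0,0,0],4.2]]'

```text
clock: 15.4
eef_pos: [0.5666, -0.0964, 0.2739]
tcp_rot: [[0.838, 0.546, -0.002], [0.546, -0.838, 0.001], [-0.001, -0.001, -1.0]]
force: [0.2, -0.2, -4.2]
finger_gap: 0.0514
grasp_force: 28.0
```

apply_moves --plan '[[[0,0,0.4],[0,0,0],4.2],[[0,0,0.7],[0,0,0],4.2],[[0,0,0.9],[0,0,0],4.2],[[0,0,0.9],[0,0,0],4.2]]'

```text
clock: 15.8
eef_pos: [0.5667, -0.0975, 0.2658]
tcp_rot: [[0.839, 0.544, 0.0], [0.544, -0.839, -0.0], [0.0, 0.0, -1.0]]
force: [0.3, -0.9, -4.0]
finger_gap: 0.0516
grasp_force: 28.0
```

apply_moves --plan '[[[0,0,0.1],[0,0,0],6],[[0,0,0.1],[0,0,0],7.6],[[0,0,0.1],[0,0,0],7.6],[[0,0,-1],[0,0,0],7.6],[[0,0,-5],[0,0,0],7.6],[[0,0,-9],[0,0,0],7.6],[[0,0,-12.5],[0,0,0],6.6],[[0,0,-13.8],[0,0,0],6.6],[[0,0,-13.8],[0,0,0],6.6]]'

```text
clock: 16.7
eef_pos: [0.567, -0.0976, 0.4068]
tcp_rot: [[0.839, 0.545, 0.005], [0.545, -0.839, -0.001], [0.003, 0.004, -1.0]]
force: [0.4, -0.6, -0.4]
finger_gap: 0.0659
grasp_force: 0.0
```

```bash
python3 - <<'E'
from h import *
T,im=wsnap("w9"); print(bot.get_state()["clock"],T[:3,3])
for z in(.064,.069): print(z,fit_mould(im.copy(),T,(.5662,-.098),[(.026,z+.031),(.0285,z+.005),(.0285,z)],60))
goal(.5085,.318,.404,np.radians(33))
E
```

```text
16.75 [ 0.5669958  -0.09755275  0.40682421]
0.064 (array([ 0.56618762, -0.09800192]), np.float64(0.8111853637160386))
0.069 (array([ 0.5656925 , -0.09681779]), np.float64(0.7854983291783801))
at [ 0.5667 -0.0975  0.405 ] shift [ 17.74 -38.02   0.06] turn [ 0.002 -0.002 -0.   ]
```

apply_moves --plan '[[[0.8,-1.7,0],[0,0,0],6.6],[[2.5,-5.4,0],[0,0,0],6.6],[[4.4,-9.5,0],[0,0,0],6.6],[[6.4,-13.7,0],[0,0,0],6.6],[[8.4,-18,0],[0,0,0],6.6],[[10.4,-22.3,0],[0,0,0],6.6],[[12.4,-26.6,0],[0,0,0],6.6],[[14.4,-31,0],[0,0,0],6.6],[[16.2,-34.8,0],[0,0,0],6.6],[[17.3,-37.2,0],[0,0,0],6.6],[[17.7,-38,0],[0,0,0],6.6],[[17.7,-38,0],[0,0,0],6.6]]'

```text
clock: 17.95
eef_pos: [0.5079, 0.3182, 0.4027]
tcp_rot: [[0.838, 0.546, -0.001], [0.546, -0.838, -0.001], [-0.002, -0.0, -1.0]]
force: [0.1, -0.6, 0.7]
finger_gap: 0.0658
grasp_force: 0.0
```

```bash
python3 - <<'E'
from h import *
T,im=wsnap("w10"); print(bot.get_state()["clock"],T[:3,3])
xy,q=fit_mould(im.copy(),T,(.5085,.318),[(.0215,.065),(.024,.039),(.024,.034),(.0125,0)]); print("m2",xy,q)
print("tool frame",(T[:3,:3].T@(np.array([*xy,.232])-T[:3,3])*100).round(2))
E
```

```text
18.0 [0.50790737 0.31822604 0.40269512]
m2 [0.50853836 0.32003785] 0.9394825447457026
tool frame [ 0.18 -0.11 17.07]
```

apply_moves --plan '[[[0.1,0,3],[0,0,0],6.6],[[0.15,-0.1,7.5],[0,0,0],6.6],[[0.15,-0.1,12],[0,0,0],6.6],[[0.15,-0.1,15.2],[0,0,0],6.6],[[0.15,-0.1,16.9],[0,0,0],6.6],[[0.15,-0.1,17.1],[0,0,0],6.6],[[0.15,-0.1,17.1],[0,0,0],5],[[0.15,-0.1,17.1],[0,0,0],3.5],[[0.15,-0.1,17.1],[0,0,0],3.3],[[0.15,-0.1,17.1],[0,0,0],3.3],[[0.15,-0.1,17.1],[0,0,0],3.3],[[0.15,-0.1,17.1],[0,0,0],3.3]]' --newtons 26

```text
clock: 19.2
eef_pos: [0.5094, 0.3194, 0.2339]
tcp_rot: [[0.839, 0.545, 0.002], [0.545, -0.839, 0.001], [0.002, 0.001, -1.0]]
force: [0.0, -1.3, 8.1]
finger_gap: 0.0425
grasp_force: 26.0
```

```bash
python3 - <<'E'
from h import *
goal(*np.load("holes.npy")[1],.40,np.radians(33))
E
```

```text
at [0.5094 0.3194 0.2339] shift [-24.71  38.11 -16.64] turn [ 0.001 -0.002  0.   ]
```

apply_moves --plan '[[[0,0,-2],[0,0,0],3.3],[[0,0,-6],[0,0,0],3.3],[[-0.5,0.8,-10.5],[0,0,0],3.3],[[-2,3.1,-14],[0,0,0],3.3],[[-4.3,6.6,-16],[0,0,0],3.3],[[-6.8,10.5,-16.6],[0,0,0],3.3],[[-9.3,14.4,-16.6],[0,0,0],3.3],[[-11.9,18.4,-16.6],[0,0,0],3.3],[[-14.5,22.4,-16.6],[0,0,0],3.3],[[-17.1,26.4,-16.6],[0,0,0],3.3],[[-19.7,30.4,-16.6],[0,0,0],3.3],[[-22,34,-16.6],[0,0,0],3.3]]'

```text
clock: 20.4
eef_pos: [0.509, -0.0878, 0.3992]
tcp_rot: [[0.839, 0.544, 0.001], [0.544, -0.839, -0.0], [0.0, 0.001, -1.0]]
force: [1.4, 0.0, -2.0]
finger_gap: 0.0424
grasp_force: 26.0
```

apply_moves --plan '[[[-1.8,2.8,0],[0,0,0],3.3],[[-2.7,4.1,0],[0,0,0],3.3],[[-2.7,4.1,0],[0,0,0],3.3]]'

```text
clock: 20.7
eef_pos: [0.5091, -0.1363, 0.3989]
tcp_rot: [[0.84, 0.543, 0.0], [0.543, -0.84, -0.0], [0.0, 0.0, -1.0]]
force: [0.1, 0.1, -3.0]
finger_gap: 0.0426
grasp_force: 26.0
```

```bash
python3 - <<'E'
from h import *
c=bot.calibration("wrist"); T,im=wsnap("w11"); s=bot.get_state(); print(s["clock"],T.round(4)[:3],s["finger_gap"])
p=(*np.load("holes.npy")[1],.064); u=proj(c,p,T); print(u.round(1), [proj(c,p+np.array([np.cos(.5765),np.sin(.5765),0])*r,T).round(1) for r in(.0205,-.0205)],[proj(c,p+np.array([np.sin(.5765),-np.cos(.5765),0])*r,T).round(1) for r in(.0205,-.0205)])
print("pred collar",proj(c,(T@[0.024,0,.2,1])[:3],T).round(1))
g=cv2.cvtColor(im,cv2.COLOR_RGB2GRAY); y,x=np.round(u).astype(int)[::-1]
print("col",y-40,g[y-40:y+50,x-2:x+3].mean(1).astype(int).tolist()); 
for r in(y-6,y): print("row",x-40,g[r-1:r+2,x-40:x+41].mean(0).astype(int).tolist())
E
```

```text
20.75 [[ 8.400e-01  5.426e-01  3.000e-04  5.091e-01]
 [ 5.426e-01 -8.400e-01 -3.000e-04 -1.363e-01]
 [ 1.000e-04  5.000e-04 -1.000e+00  3.989e-01]] 0.042506441254428505
[315.7 223.1] [array([315.6, 197.4]), array([315.8, 247.8])] [array([341.7, 223. ]), array([289.7, 223.2])]
pred collar [317.7 248.5]
col 183 [176, 140, 124, 170, 184, 183, 183, 182, 181, 181, 181, 181, 184, 185, 179, 151, 109, 95, 95, 96, 118, 141, 151, 161, 164, 164, 164, 164, 164, 164, 164, 164, 163, 163, 163, 162, 162, 161, 161, 161, 161, 161, 161, 161, 161, 160, 160, 160, 160, 160, 160, 160, 159, 159, 159, 158, 158, 153, 138, 111, 88, 88, 88, 87, 89, 91, 96, 94, 90, 90, 110, 144, 155, 152, 153, 145, 114, 91, 90, 90, 90, 90, 89, 89, 89, 89, 88, 89, 88, 85]
row 276 [185, 185, 185, 185, 184, 185, 184, 185, 184, 185, 185, 184, 180, 158, 126, 99, 94, 94, 94, 95, 93, 94, 93, 93, 94, 93, 93, 111, 154, 162, 163, 163, 163, 162, 162, 163, 163, 162, 163, 163, 163, 163, 162, 163, 162, 162, 162, 161, 160, 159, 159, 159, 158, 158, 158, 158, 159, 159, 159, 159, 161, 161, 162, 162, 159, 167, 181, 182, 182, 182, 182, 182, 182, 182, 182, 182, 182, 182, 182, 182, 182]
row 276 [185, 185, 184, 184, 184, 184, 184, 184, 184, 184, 184, 182, 165, 133, 94, 94, 93, 93, 92, 91, 91, 91, 91, 92, 91, 98, 139, 160, 162, 162, 163, 163, 163, 164, 163, 163, 163, 162, 162, 162, 161, 161, 160, 160, 160, 159, 159, 159, 158, 159, 159, 159, 160, 160, 162, 162, 162, 162, 161, 162, 162, 163, 163, 164, 160, 156, 172, 183, 183, 183, 183, 183, 184, 184, 184, 184, 183, 184, 184, 184, 183]
```

apply_moves --plan '[[[0.1,-0.1,2],[0,0,0],3.3],[[0.1,-0.1,5],[0,0,0],3.3],[[0.1,-0.1,8],[0,0,0],3.3],[[0.1,-0.1,10],[0,0,0],3.3],[[0.1,-0.1,11.5],[0,0,0],3.3],[[0.1,-0.1,12.4],[0,0,0],3.3],[[0.1,-0.1,12.4],[0,0,0],3.3]]'

```text
clock: 21.45
eef_pos: [0.5096, -0.1324, 0.2741]
tcp_rot: [[0.838, 0.546, -0.001], [0.546, -0.838, 0.0], [-0.001, -0.001, -1.0]]
force: [0.1, -0.1, -1.3]
finger_gap: 0.0425
grasp_force: 26.0
```

apply_moves --plan '[[[0,0,0.4],[0,0,0],3.3],[[0,0,0.7],[0,0,0],3.3],[[0,0,0.9],[0,0,0],3.3],[[0,0,0.9],[0,0,0],3.3]]'

```text
clock: 21.85
eef_pos: [0.5097, -0.1336, 0.2659]
tcp_rot: [[0.839, 0.545, 0.001], [0.545, -0.839, -0.001], [0.0, 0.001, -1.0]]
force: [-0.2, -4.6, -2.7]
finger_gap: 0.0425
grasp_force: 26.0
```

apply_moves --plan '[[[0,0,0.1],[0,0,0],5],[[0,0,0.1],[0,0,0],6.6],[[0,0,0.1],[0,0,0],6.6],[[0,0,-1],[0,0,0],6.6],[[0,0,-5],[0,0,0],6.6],[[0,0,-9],[0,0,0],6.6],[[0,0,-13],[0,0,0],6.6],[[-4,0,-15],[0,0,0],6.6],[[-8,0,-15],[0,0,0],6.6],[[-9,0,-15],[0,0,0],6.6],[[-9,0,-15],[0,0,0],6.6]]'

```text
clock: 22.95
eef_pos: [0.4331, -0.1829, 0.4166]
tcp_rot: [[0.84, 0.543, 0.001], [0.543, -0.84, -0.0], [0.0, 0.001, -1.0]]
force: [0.3, -0.3, 1.1]
finger_gap: 0.0661
grasp_force: 0.0
```

```bash
python3 - <<'E'
from h import *
c=bot.calibration("wrist"); T,im=wsnap("w12"); top=bot.snapshot("top"); sc=bot.snapshot("scene"); print(bot.get_state()["clock"])
H=np.load("holes.npy")
for h in H: print(proj(c,(*h,.064),T).round(1),proj(c,(*h,.095),T).round(1))
a=im[0:360,200:440,::-1]; b=cv2.resize(sc[170:270,250:430,::-1],(450,250)); t=cv2.resize(top[170:310,150:420,::-1],(450,233))
print(a.shape); a=cv2.resize(a,(333,500))
cv2.imwrite("pics/fin.png",np.hstack([a,cv2.resize(np.vstack([b,t]),(450,500))]))
E
```

```text
23.1
[318.5 180.9] [318.7 187.4]
[318.3 104.9] [318.5 103.8]
[318.1   6. ] [318.3  -6.1]
[ 317.8 -123.4] [ 318.  -152.3]
(360, 240, 3)
```

View pics/fin.png

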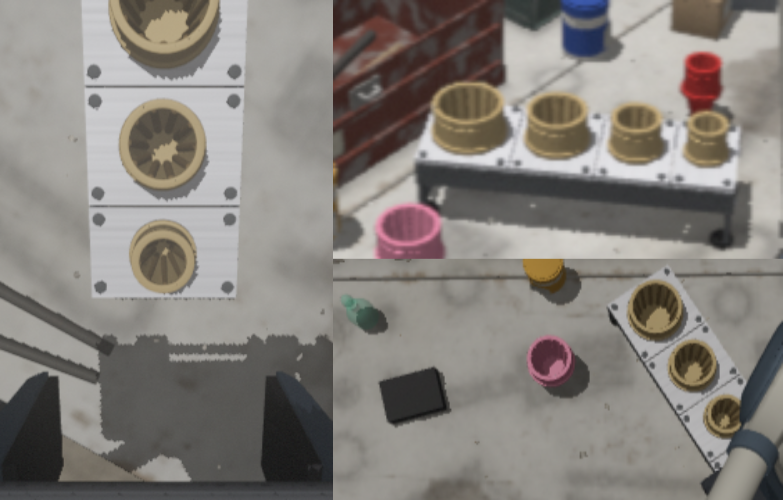

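All four collars sit flat on their plates in size order, with rims where predicted (mould_2 at about (317,104), mould_1 at about (318,187)). The bottle is undisturbed and the robot is clear, so I'm handing in.

```bash
python3 -c "
from cell import bot
print(bot.hand_in())"
```

```text
the job is handed in; nothing more can be done
None
```

I handed the job in at about 23 s with all four moulds hanging in their own ring plates, collars down in the final pictures, and the green bottle left where it stood; the hand-in gave no verdict.

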